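# Move a tape roll to the fold-out hook and fold the emptied one away

## Robot

A 6-joint arm with a two-finger parallel gripper is mounted at the origin on a cart in front of the work surface, level with it; the furniture and walls round the work are solid. World frame = base frame: x ahead of the robot, y to its left, z up, the work surface at z = 0. Lengths are in m, angles in degrees, forces in N, time in s.
With the tool pointing down it reaches from about 0.275 to 0.825 m from the base axis. Payload 4.9 kg.
Tool frame: the origin (TCP) lies at the very end of the fingers, on their centre line; the grasp point (between the pads) lies 19 mm behind it; z points along the fingers, y is the line along which they close (so a half turn about z gives the same grasp; the last joint's range is limited). The gripper opens to 85 mm and grips with 20 to 120 N. Pads are 22 mm wide; open, the fingers measure 114 mm over their backs; the gripper's body (76 mm by 85 mm) begins 54 mm behind the grasp point. The pads swing forward as they close: fully open they stand 13 mm farther back than shut.
Start: joints at [58.43, 18.69, -11.035, 60.275, 0, 82.311], TCP at [0.223, 0.503, 0.207] pointing down, gripper open.
Joint ranges: [-152.03, 152.03], [-55.5, 102.48], [-74.3, 77.21], [-110.64, 120.58], [-84.22, 78.4], [-180, 180]. Speed limits (degrees/s): [147.25, 147.25, 180, 180, 180, 180].

## Interface

Orientations are given as [roll, pitch, yaw] about the fixed x, y, z axes, in that order (R = Rz(yaw) Ry(pitch) Rx(roll)).
In Python, from workcell import bot gives the robot as it stands.
- The arm moves only by the tool drive_tool, never from a script. Its argument "increments" is a list of rows, each a list of 3 entries, a list of its own where there are three numbers: the finger opening in m, from 0 to 0.0854, then the shift along the tool's x, y, z in m, then the turn, a rotation vector about the tool's x, y, z in rad. In form: [[gripper, [x, y, z], [wx, wy, wz]], ...]. A call has 1 to 5 rows; each row is the pose to reach, as a shift and turn from the pose commanded when the call began, along the tool's axes at that moment; what a row does not reach only later rows make up. A row lasts 1/8 s, in which the tool goes at most 62.5 mm and 10.7 degrees, less where a joint would pass 70% of its speed; a pose out of reach is approached as far as the arm can. A call with a gripper value outside its range is refused whole. The fingers move at their own pace and stop on an object; "grip_force" is the grip in N (left out, the last holds). Time passes only in rows, so rows that repeat a pose let the fingers close. It gives the time, the measured TCP pose, the force, the opening and the grip force at its end, in the units of the state.
- bot.get_obs(): the state, without advancing time (a new reading comes with each control period).
- bot.read_camera(name): name is "scene" or "top" or "wrist"; returns a dict with "pixels" (480x640x3 uint8, red, green, blue), "z_map" (480x640 float32, m along the optical axis (not along the pixel's ray), 0 where there is no reading), "fx", "fy", "cx", "cy" (pixels), "distortion" ([k1, k2, p1, p2, k3] as OpenCV has them; the pictures are not rectified), "R" (3x3) and "t" (3): a world point X has camera coordinates R X + t; the wrist camera has in their place "mount" (4x4, takes a point from camera to tool coordinates, whose origin is the TCP and whose axes are the flange's). Camera axes: x right, y down, z forward; pixel columns grow to the right and rows downward; lengths in m; the calibration is good to about 2 mm. A picture is of the moment at which its call begins: read the wrist's pose just before it.
- bot.sign_off(): hands the job in; it is judged then, once.
The state is a dict: "t": time; "joint_pos": joint angles; "dq": joint speeds; "joint_torque": joint torques, N m; "position": TCP position; "orientation": TCP orientation; "ft_force": force on the tool from outside, world axes, zero at the start; "ft_torque": the same for the moment, N m; "width": opening from 0.0 (shut) to 1.0 (fully open); "gripper_force": force on a finger pad.
Only numpy, scipy, OpenCV 4.12 (cv2) and the standard library are available. Lean on these libraries where they do the work, as an engineer would, in place of code of your own. Each camera call takes 0.05 s, during which the arm holds its last target. There are 200 camera calls.

## Task

The roll of tape hangs on one of the two folding hooks of the little bench stand. Turn the other hook fully out, move the roll over onto it and let it hang there, then fold the emptied hook back flat along the rail; press each hook home against its stop with a steady push of about 10 N for half a second, to seat it. The hinges are light and bent, so feel for the stops and never push harder than 15 N; do not drop the roll, and leave the other things on the bench where they are.

Things in the scene. Friction and masses are not known exactly. Their poses are not given: they have to be found in the camera images.
- stand: Bench stand: bare aluminium profile rail 360 mm long, 30 x 30 mm, top 118 mm above the table, on two posts with dark foot plates 110 x 45 mm; bolted down. Origin on the table under the rail's middle; y runs along the rail, x away from the robot side (hooks are on the -x side), z up.
- hook_a_pin (a point): Hook a's upright hinge pin, at the height of the arm's centre line (135 mm above the table); axes parallel to the stand's, bracket never turned. At the start hook a stands out with the roll on it; it may be the left or the right one. The rail's top lies 17 mm below this height, its front face 16 mm behind the pin. Barrel at the pin 16 mm thick, its top 8 mm above the centre line.
- hook_b_pin (a point): Hook b's upright hinge pin, at the height of the arm's centre line (135 mm above the table); axes parallel to the stand's, bracket never turned. At the start hook b is empty and folded or nearly so; 146 to 194 mm along the rail from hook a, left or right. The rail's top lies 17 mm below this height, its front face 16 mm behind the pin. Barrel at the pin 16 mm thick, its top 8 mm above the centre line.
- hook_a: Hook a, bare steel; origin as its pin point. Flat bar arm 12 mm wide, 8 mm high, level, 110 mm long from the pin, its end turned up to a nose 14 mm above the centre line. Its stop leaf is bent by an unknown 0 to 0.15 rad either way and both stops turn with it, so the arm's true direction is only that well known. More than 16 N on it from fingers or roll spoils it.
- hook_b: Hook b, bare steel; origin as its pin point. Flat bar arm 12 mm wide, 8 mm high, level, 110 mm long from the pin, its end turned up to a nose 14 mm above the centre line. Its stop leaf is bent by an unknown 0 to 0.15 rad either way and both stops turn with it, so the arm's true direction is only that well known. More than 16 N on it from fingers or roll spoils it.
- hook_a_arm (a joint): Hinge of hook a, read from its bent leaf: 0 = flat against its stop (arm along the rail, toward the stand's -y), 1.571 = fully out against its other stop (arm toward the stand's -x, the robot). Unfolds clockwise seen from above. Friction hinge 0.18 N m: stays where left, takes 2 to 3 N at 80 mm from the pin. Stops are firm steel; seat it with about 10 N.
- hook_b_arm (a joint): Hinge of hook b, read from its bent leaf: 0 = flat against its stop (arm along the rail, toward the stand's -y), 1.571 = fully out against its other stop (arm toward the stand's -x, the robot). Unfolds clockwise seen from above. Friction hinge 0.18 N m: stays where left, takes 2 to 3 N at 80 mm from the pin. Stops are firm steel; seat it with about 10 N.
- tape_roll: Black insulating tape roll with a yellow core, 67 mm across, 19 mm thick, round hole about 32 mm wide, 70 g. Origin at the centre of the flat face toward the rail, z along its axis toward the other face. Hangs upright, axis along the arm; grip it from above across its 19 mm thickness by the top 12 mm of its 17 mm wall. Hanging, its centre is about 11 mm below the arm's centre line.
- tape_roll_center (a point): Centre of the tape roll (middle of the hole, half way through its thickness), axes as the roll's.
- grease_tin: White round tin with red lid, 66 mm across, 36 mm tall; bystander. Origin under its centre.
- pliers: Green pliers lying flat, 168 x 56 x 14 mm; bystander. Origin under the centre.
- oil_bottle: White bottle with a red pointed cap, 44 mm across, 120 mm tall, behind the stand; bystander. Origin under its centre.
- hex_keys: Bundle of hex keys in a black holder, 88 x 48 x 9 mm; bystander. Origin under its centre.
There are look-alikes about, which are no part of the job. There is more than one size of the tape_roll; the job needs the largest.

How it is judged:
By the outcome, as a careful person would: the job done as asked, in the order asked, and still so for the second after the job is handed in, with the robot touching nothing.
It also fails if it takes over 70 s, if anything falls off the work surface, if the arm or the gripper's body presses on something with over 40 N, if the wrist force passes 120 N, or if a joint passes its speed limit or range.

## Working session

There is one attempt and no reset: what is moved stays moved. The work goes in short steps, Python scripts to look and compute and a tool call to move; the robot and the scene stay as the last step left them, time stands still between calls to the robot, and variables do not carry over. Pictures are saved under pics/ and viewed, at most 10 in all, crops included, and the job is handed in when it is done.

Besides the shell and the picture viewer there is one more tool, called after "Call:" as a command line: name --argument value ..., lists and objects as JSON in quotes. drive_tool: Moves the arm, as the interface text tells. Its arguments: {"type":"object","properties":{"increments":{"type":"array"},"grip_force":{"type":"number"}},"required":["increments"]}

```bash
ls; mkdir -p pics; cat > h.py <<'E'
import numpy as np, cv2
from workcell import bot
from scipy.spatial.transform import Rotation as Ro
def cloud(name, o=None):
    if name=='wrist': o=bot.get_obs()
    c=bot.read_camera(name)
    K=np.array([[c['fx'],0,c['cx']],[0,c['fy'],c['cy']],[0,0,1]],float)
    v,u=np.mgrid[:480,:640]
    n=cv2.undistortPoints(np.stack([u,v],-1).reshape(-1,1,2).astype(np.float64),K,np.array(c['distortion'],float)).reshape(480,640,2)
    z=c['z_map']; P=np.dstack([n[...,0]*z,n[...,1]*z,z]).astype(float)
    if name=='wrist':
        M=np.array(c['mount']); P=P@M[:3,:3].T+M[:3,3]
        P=P@Ro.from_euler('xyz',o['orientation'],degrees=True).as_matrix().T+np.array(o['position'])
    else: P=(P-np.array(c['t']))@np.array(c['R'])
    P[z==0]=np.nan
    return c['pixels'],P
def save(im,f): cv2.imwrite('pics/'+f,im[...,::-1])
E
python3 - <<'E'
from h import *
o=bot.get_obs(); print(o)
for n in ['scene','top']:
    im,P=cloud(n); save(im,n+'1.png'); np.save(n+'P.npy',P)
E
```

```text
pics
{'t': 0.0, 'joint_pos': array([ 5.84313804e+01,  1.87329341e+01, -1.10916302e+01,  6.02764686e+01,
       -5.16387885e-04,  8.23113972e+01]), 'dq': array([ 0.07922244,  0.07030284, -0.03281081,  0.03137503,  0.08001412,
       -0.10746552]), 'joint_torque': array([-7.00519631e-04, -4.43404913e+01,  2.62437505e+01,  1.55822723e-02,
       -3.36531584e-04,  1.76461947e-05]), 'position': array([0.22230474, 0.50237638, 0.20619721]), 'orientation': array([-1.79899806e+02, -1.30053293e-02,  1.56119972e+02]), 'ft_force': array([ 0.5948793 , -0.26853516,  0.6135133 ]), 'ft_torque': array([-0.00908086,  0.01121145,  0.0298938 ]), 'gripper_force': 0.0, 'width': 1.0020359986785938}
```

View pics/scene1.png

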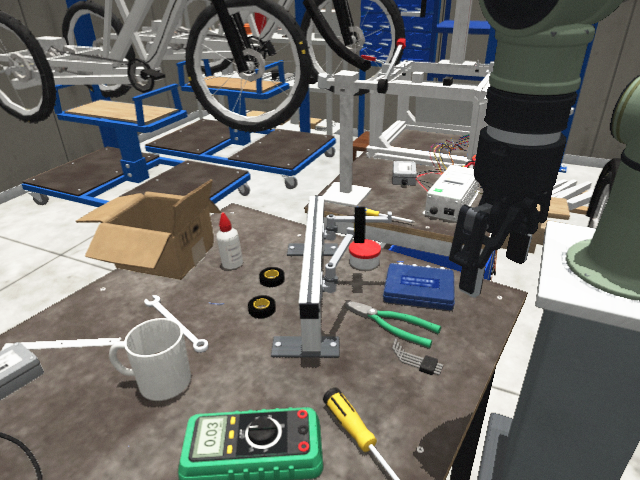

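View pics/top1.png

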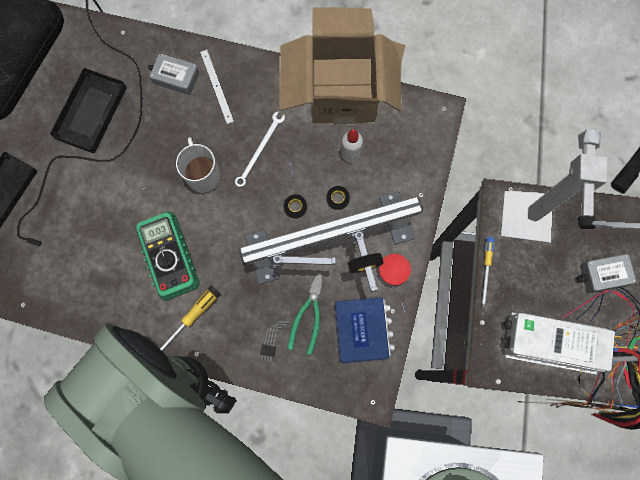

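The scene view shows the stand with the roll on the far hook. In the top view, hook a's pin is near (358,233) with the roll at (366,264) and the tin right beside it at (395,269). Hook b's pin is near (277,260), with its arm ending near (335,262).

```bash
python3 - <<'E'
from h import *
P=np.load('topP.npy'); im=cv2.imread('pics/top1.png')
z=P[...,2]
m=np.zeros(z.shape,bool); m[190:275,235:430]=1
r=m&(abs(z-.118)<.006)
r8=cv2.morphologyEx(r.astype(np.uint8),cv2.MORPH_OPEN,np.ones((5,5)))
n,l,s,c=cv2.connectedComponentsWithStats(r8); k=1+s[1:,4].argmax()
q=P[l==k]; rect=cv2.minAreaRect((q[:,:2]*1000).astype(np.float32)); print('rail',rect,np.median(q[:,2]))
for (u,v) in [(358,233),(362,245),(370,275),(375,290),(376,291),(366,264),(355,266),(277,259),(300,261),(320,261),(330,261),(335,262),(395,269),(345,315)]:
    print((u,v),P[v,u].round(3))
print('table z',np.nanmedian(z[280:300,230:250]))
o=im[185:305,230:430]; cv2.imwrite('pics/topcrop.png',cv2.resize(o,None,fx=4,fy=4,interpolation=cv2.INTER_CUBIC))
E
```

```text
rail ((531.443603515625, 320.87603759765625), (34.388328552246094, 363.0024108886719), 23.615140914916992) 0.11769804498672215
(358, 233) [0.526 0.267 0.144]
(362, 245) [0.505 0.257 0.137]
(370, 275) [0.45  0.236 0.138]
(375, 290) [0.421 0.225 0.15 ]
(376, 291) [ 0.44   0.212 -0.001]
(366, 264) [0.467 0.247 0.155]
(355, 266) [0.462 0.266 0.148]
(277, 259) [0.458 0.413 0.142]
(300, 261) [0.461 0.37  0.136]
(320, 261) [0.464 0.332 0.142]
(330, 261) [0.466 0.314 0.143]
(335, 262) [ 0.491  0.305 -0.003]
(395, 269) [0.485 0.181 0.034]
(345, 315) [0.38  0.272 0.027]
table z -0.0003283857751690821
```

View pics/topcrop.png

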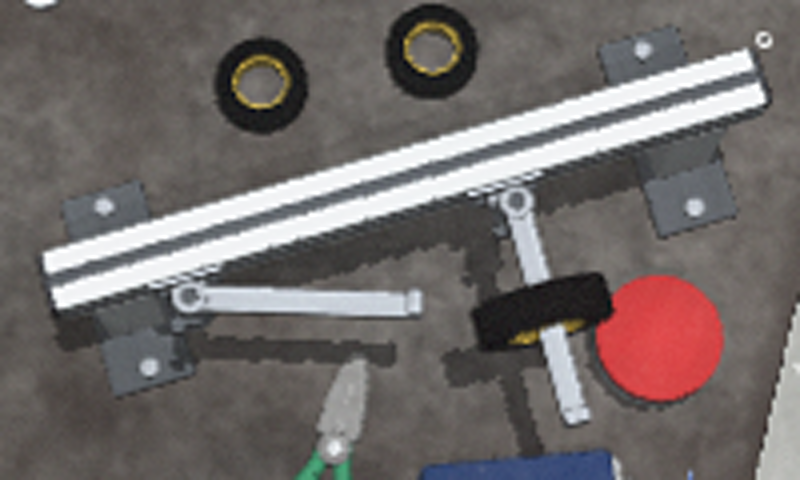

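The crop confirms that hook a is fully out, with the roll touching or just over the tin's edge in this view. Hook b is about 19° off the rail. Next I'll write a small planner that tracks the commanded pose, then move.

```bash
cat > plan.py <<'E'
import numpy as np, json, os
def load(): return np.array(json.load(open('cmd.json')) if os.path.exists('cmd.json') else [.223,.503,.207,156.12])
def rows(*wps, nd=3, commit=True):
    c=load(); p=np.radians(c[3]); A=np.array([[np.cos(p),np.sin(p),0],[np.sin(p),-np.cos(p),0],[0,0,-1]])
    for w in wps:
        w=np.array(w,float); s=(A@(w[:3]-c[:3])).round(nd); t=round(np.radians(c[3]-w[3]),2)
        print([s.tolist(),[0,0,t]]); e=np.r_[c[:3]+A.T@s,c[3]-np.degrees(t)]
    if commit: json.dump(e.tolist(),open('cmd.json','w'))
E
python3 -c "
from plan import *
rows((.44,.33,.26,184))"
```

```text
[[-0.268, -0.07, -0.053], [0, 0, np.float64(-0.49)]]
```

Call:
drive_tool --increments '[[0, [-0.268, -0.07, -0.053], [0, 0, -0.49]], [0, [-0.268, -0.07, -0.053], [0, 0, -0.49]], [0, [-0.268, -0.07, -0.053], [0, 0, -0.49]], [0, [-0.268, -0.07, -0.053], [0, 0, -0.49]], [0, [-0.268, -0.07, -0.053], [0, 0, -0.49]]]' --grip_force 20

```text
t: 0.72
position: [0.4411, 0.3286, 0.2602]
orientation: [-180.0, 0.0, -175.9]
ft_force: [-0.1, 0.7, -0.7]
width: 0.002
gripper_force: 0.0
```

Call:
drive_tool --increments '[[0, [0, 0, 0], [0, 0, 0]], [0, [0, 0, 0], [0, 0, 0]]]'

```text
t: 0.98
position: [0.4387, 0.3304, 0.2594]
orientation: [-180.0, -0.1, -175.8]
ft_force: [0.4, 0.5, 0.4]
width: 0.0
gripper_force: 0.0
```

```bash
python3 - <<'E'
from h import *
o=bot.get_obs(); print(o['position'],o['orientation'],o['ft_force'],o['t'],o['joint_pos'])
im,P=cloud('wrist'); save(im,'w1.png'); np.save('w1.npy',P)
E
```

```text
[0.43874499 0.33036935 0.25942737] [-1.79991971e+02 -8.09188427e-02 -1.75820891e+02] [0.39677553 0.4721408  0.43223184] 0.975 [ 2.92616983e+01  1.70275179e+01 -5.62519621e+00  6.74239775e+01
  2.70317615e-02  2.50825651e+01]
```

View pics/w1.png

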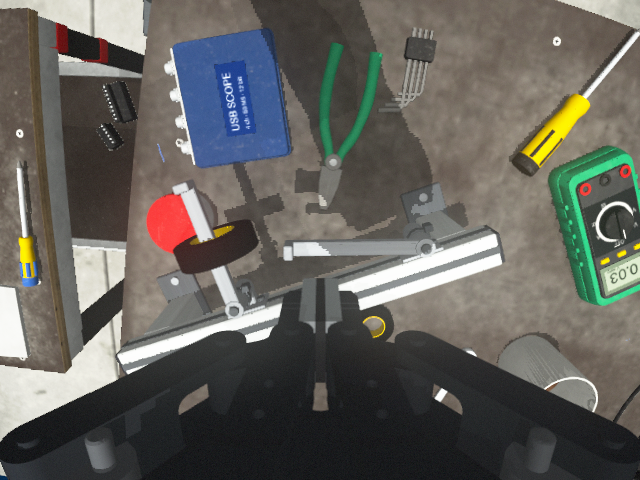

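The wrist view shows hook b's pin at (427,243) and tip at (288,250). Hook a's pin is at (235,311) and its tip at (182,187), with the roll around (217,248). I'll fit the arms from the depth map.

```bash
python3 - <<'E'
from h import *
P=np.load('w1.npy'); z=P[...,2]
def med(u,v,r=2,lo=.1): 
    q=P[v-r:v+r+1,u-r:u+r+1].reshape(-1,3); q=q[q[:,2]>lo]; return np.median(q,0).round(4)
print('pinb',med(427,243),'pina',med(235,311),'tipb',med(288,250),'tipa',med(182,187))
def arm(p0,box,rr):
    m=np.zeros(z.shape,bool); m[box[1]:box[3],box[0]:box[2]]=1
    q=P[m&(abs(z-.138)<.006)]; d=np.linalg.norm(q[:,:2]-p0,axis=1); q=q[(d>rr[0])&(d<rr[1])]
    vx,vy,x,y=cv2.fitLine(q[:,:2].astype(np.float32),cv2.DIST_HUBER,0,.01,.01).ravel()
    n=np.array([-vy,vx]); w=(q[:,:2]-[x,y])@n
    print(len(q),'dir',np.degrees(np.arctan2(vy,vx)),'pt',x,y,'pin off',(p0-[x,y])@n, 'width',np.percentile(w,[2,98]),'z',np.median(q[:,2]))
arm(med(427,243)[:2],(280,225,435,270),(.02,.098))
arm(med(235,311)[:2],(160,170,260,325),(.015,.033)); arm(med(235,311)[:2],(160,170,260,230),(.07,.1)); arm(med(235,311)[:2],(160,170,260,325),(.015,.1))
# roll: points above .145
m=np.zeros(z.shape,bool); m[200:290,160:275]=1
q=P[m&(z>.146)&(z<.17)]; c=q.mean(0); print('roll',len(q),c,q[:,2].max(),cv2.minAreaRect((q[:,:2]*1000).astype(np.float32)))
# rail
m=abs(z-.118)<.005; q=P[m][:,:2]
print('rail', cv2.minAreaRect((q*1000).astype(np.float32)), np.degrees(np.arctan2(*cv2.fitLine(q.astype(np.float32),cv2.DIST_HUBER,0,.01,.01).ravel()[[1,0]])))
E
```

```text
pinb [0.4548 0.4146 0.1392] pina [0.5224 0.2681 0.1418] tipb [0.4652 0.3087 0.1479] tipa [0.423  0.2291 0.1475]
1618 dir -85.23334 pt 0.462907 0.35627162 pin off -0.0032319808313616377 width [-0.00518842  0.00621361] z 0.1374536439232123
349 dir 18.684387 pt 0.50075996 0.25861192 pin off 0.0020555435964875086 width [-0.00648527  0.00536117] z 0.13754272114029692
635 dir 21.781345 pt 0.44279662 0.23629726 pin off -5.838271098446301e-06 width [-0.00655867  0.00521312] z 0.1374534966617073
1813 dir 21.41693 pt 0.46021718 0.2445303 pin off -0.0007640153237960964 width [-0.02828685  0.02916003] z 0.13760269322295787
roll 1515 [0.47251855 0.24996271 0.15224358] 0.15686836372295673 ((473.87786865234375, 248.2690887451172), (19.604900360107422, 47.70028305053711), 22.141508102416992)
rail ((497.8855285644531, 305.93487548828125), (106.70345306396484, 366.98846435546875), 21.793371200561523) -67.57184
```

```bash
cat >> plan.py <<'E'
PB=np.array([.457,.4145]); PA=np.array([.5245,.268])
def hb(phi,gap=0,z=.130,r=.08,pin=PB):  # push clockwise (out), tool +x along push
    f=np.radians(phi); u=np.array([np.cos(f),np.sin(f)]); d=np.array([np.sin(f),-np.cos(f)])
    return [*(pin+r*u-(.017+gap)*d),z,phi+270]
E
python3 -c "
from plan import *
rows(hb(-85,.014,.2));print();rows(hb(-85,.014,.13));print()
rows(hb(-85,.004),hb(-90),hb(-98),hb(-106),hb(-114));print();rows(hb(-120),hb(-126),hb(-132),hb(-138),hb(-142))
print(load())"
```

```text
[[-0.055, 0.003, 0.06], [0, 0, np.float64(-0.01)]]

[[-0.0, -0.0, 0.07], [0, 0, np.float64(-0.0)]]

[[0.01, -0.0, 0.0], [0, 0, np.float64(-0.0)]]
[[0.021, -0.001, 0.0], [0, 0, np.float64(0.08)]]
[[0.032, -0.002, 0.0], [0, 0, np.float64(0.22)]]
[[0.043, -0.001, 0.0], [0, 0, np.float64(0.36)]]
[[0.054, 0.002, 0.0], [0, 0, np.float64(0.5)]]

[[0.009, -0.002, 0.0], [0, 0, np.float64(0.11)]]
[[0.017, -0.002, 0.0], [0, 0, np.float64(0.21)]]
[[0.026, -0.002, 0.0], [0, 0, np.float64(0.32)]]
[[0.034, -0.001, 0.0], [0, 0, np.float64(0.42)]]
[[0.04, 0.001, 0.0], [0, 0, np.float64(0.49)]]
[  0.40420321   0.35212705   0.13       128.04506804]
```

Call:
drive_tool --increments '[[0, [-0.055, 0.003, 0.06], [0, 0, -0.01]], [0, [-0.055, 0.003, 0.06], [0, 0, -0.01]], [0, [-0.055, 0.003, 0.1], [0, 0, -0.01]], [0, [-0.055, 0.003, 0.13], [0, 0, -0.01]], [0, [-0.055, 0.003, 0.13], [0, 0, -0.01]]]'

```text
t: 1.65
position: [0.491, 0.3372, 0.1278]
orientation: [-179.9, -0.3, -175.1]
ft_force: [-1.1, 0.1, -0.2]
width: 0.001
gripper_force: 0.0
```

Call:
drive_tool --increments '[[0, [0.01, 0, 0], [0, 0, 0]], [0, [0.021, -0.001, 0], [0, 0, 0.08]], [0, [0.032, -0.002, 0], [0, 0, 0.22]], [0, [0.043, -0.001, 0], [0, 0, 0.36]], [0, [0.054, 0.002, 0], [0, 0, 0.5]]]'

```text
t: 2.28
position: [0.4399, 0.3357, 0.1323]
orientation: [179.8, 0.1, 155.9]
ft_force: [0.7, -0.3, 0.8]
width: -0.003
gripper_force: 0.0
```

Call:
drive_tool --increments '[[0, [0.009, -0.002, 0], [0, 0, 0.11]], [0, [0.017, -0.002, 0], [0, 0, 0.21]], [0, [0.026, -0.002, 0], [0, 0, 0.32]], [0, [0.034, -0.001, 0], [0, 0, 0.42]], [0, [0.04, 0.001, 0], [0, 0, 0.49]]]'

```text
t: 2.9
position: [0.4037, 0.353, 0.1322]
orientation: [179.8, 0.0, 127.9]
ft_force: [0.4, 0.3, 0.4]
width: -0.002
gripper_force: 0.0
```

```bash
python3 - <<'E'
from h import *
o=bot.get_obs(); print(o['position'],o['orientation'],o['ft_force'],o['t'])
im,P=cloud('wrist'); save(im,'w2.png'); np.save('w2.npy',P)
E
```

```text
[0.40372614 0.35298549 0.13220246] [1.79822256e+02 5.72662546e-03 1.27947012e+02] [0.42772233 0.316679   0.41007797] 2.9
```

View pics/w2.png

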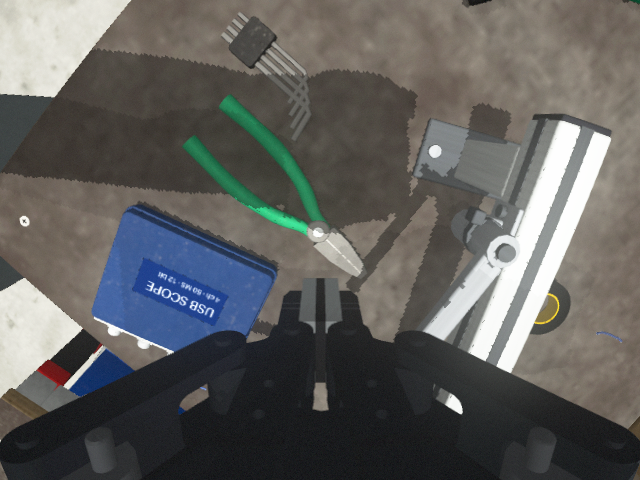

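The wrist view shows hook b, pin at (503,252), still about 19° from the rail. The closed fingers passed over it without touching, so I'll check the heights.

```bash
python3 - <<'E'
from h import *
from plan import *
P=np.load('w2.npy')
def med(u,v,r=2): return np.nanmedian(P[v-r:v+r+1,u-r:u+r+1].reshape(-1,3),0).round(4)
for p in [(503,252),(480,285),(460,305),(440,325),(320,283),(312,282),(330,282),(320,300),(545,240),(320,274)]: print(p,med(*p))
# fingertip: lowest points belonging to the gripper
b=P[276:330,280:362]; ok=b[...,2]>.06; q=b[ok]; print(np.percentile(q[:,2],[0,1,5,20]), q[q[:,2]<np.percentile(q[:,2],5)].mean(0))
E
```

```text
(503, 252) [0.4571 0.414  0.1415]
(480, 285) [0.4625 0.3964 0.1376]
(460, 305) [0.4619 0.3836 0.1376]
(440, 325) [0.4614 0.3705 0.1378]
(320, 283) [0.3972 0.3621 0.1639]
(312, 282) [0.3948 0.3602 0.1632]
(330, 282) [0.4002 0.3642 0.1621]
(320, 300) [0.3972 0.362  0.1784]
(545, 240) [0.4848 0.4331 0.1169]
(320, 274) [ 0.4369  0.3122 -0.0016]
[0.15793929 0.15945637 0.16267905 0.16940546] [0.39783172 0.36162756 0.16088572]
```

```bash
python3 - <<'E'
from h import *
for n in ['scene','top']:
    im,P=cloud(n); d=np.linalg.norm(P[...,:2]-[.4037,.353],axis=-1); m=(d<.03)&(P[...,2]>.08)
    q=P[m]; print(n,len(q),np.percentile(q[:,2],[0,1,3,10,50]) if len(q) else '')
    if n=='scene':
        v,u=np.where(m); print(u.min(),u.max(),v.min(),v.max())
        cu,cv=int(np.median(u)),int(v.max()); save(cv2.resize(im[cv-70:cv+50,cu-80:cu+80],None,fx=4,fy=4),'s2.png')
c=bot.read_camera('wrist'); print(c['mount'], c['z_map'][283,320],c['fx'])
E
```

```text
scene 2272 [0.15542298 0.16194822 0.166665   0.18151654 0.24009356]
360 409 12 247
top 2120 [0.57687389 0.60980255 0.61243504 0.61591342 0.62135517]
[[ 4.19186866e-04 -9.62050447e-01 -2.72871329e-01  6.93463039e-02]
 [ 9.99999890e-01  4.60811204e-04 -8.84548956e-05  5.61176837e-04]
 [ 2.10840238e-04 -2.72871262e-01  9.62050534e-01 -1.65490967e-01]
 [ 0.00000000e+00  0.00000000e+00  0.00000000e+00  1.00000000e+00]] 0.14537306 390.3246728794527
```

View pics/s2.png

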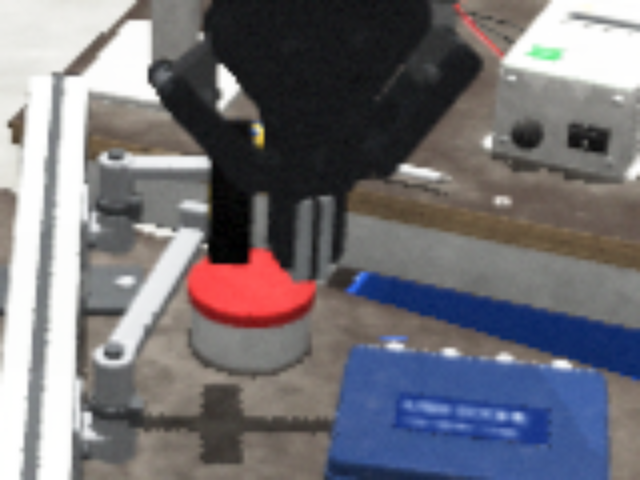

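The fingertip sits about 25 mm above the stated TCP point; the scene and wrist cameras agree. I'll go back and repeat the push lower, at TCP z = 0.104.

```bash
sed -i 's/z=.130,r=.08/z=.104,r=.08/' plan.py; python3 -c "
from plan import *
rows(hb(-85,.014,.15),hb(-85,.014));print()
rows(hb(-85,.006),hb(-86,.0),hb(-90),hb(-97),hb(-104));print();rows(hb(-112),hb(-120),hb(-128),hb(-134),hb(-138))
print(load())"
```

```text
[[-0.067, 0.062, -0.02], [0, 0, np.float64(-0.99)]]
[[-0.067, 0.062, 0.026], [0, 0, np.float64(-0.99)]]

[[0.007, -0.0, 0.0], [0, 0, np.float64(-0.0)]]
[[0.015, -0.0, 0.0], [0, 0, np.float64(0.01)]]
[[0.021, -0.001, 0.0], [0, 0, np.float64(0.08)]]
[[0.03, -0.002, 0.0], [0, 0, np.float64(0.21)]]
[[0.04, -0.001, 0.0], [0, 0, np.float64(0.33)]]

[[0.012, -0.002, 0.0], [0, 0, np.float64(0.14)]]
[[0.023, -0.002, 0.0], [0, 0, np.float64(0.28)]]
[[0.034, -0.001, 0.0], [0, 0, np.float64(0.42)]]
[[0.043, 0.002, 0.0], [0, 0, np.float64(0.52)]]
[[0.048, 0.003, 0.0], [0, 0, np.float64(0.59)]]
[4.08729331e-01 3.47885810e-01 1.04000000e-01 1.32055773e+02]
```

Call:
drive_tool --increments '[[0, [-0.01, 0.01, -0.02], [0, 0, -0.18]], [0, [-0.067, 0.062, -0.02], [0, 0, -0.99]], [0, [-0.067, 0.062, -0.02], [0, 0, -0.99]], [0, [-0.067, 0.062, -0.02], [0, 0, -0.99]], [0, [-0.067, 0.062, -0.02], [0, 0, -0.99]]]'

```text
t: 3.72
position: [0.4946, 0.3371, 0.1504]
orientation: [180.0, 0.0, -178.3]
ft_force: [-0.1, 0.2, 0.1]
width: -0.0
gripper_force: 0.0
```

Call:
drive_tool --increments '[[0, [0, 0, 0], [0, 0, 0]], [0, [0, 0, 0.046], [0, 0, 0]], [0, [0, 0, 0.046], [0, 0, 0]]]'

```text
t: 4.1
position: [0.4913, 0.3361, 0.1014]
orientation: [-179.8, -0.3, -178.8]
ft_force: [-0.6, 0.4, -0.3]
width: 0.004
gripper_force: 0.0
```

Call:
drive_tool --increments '[[0, [0.007, 0, 0], [0, 0, 0]], [0, [0.015, 0, 0], [0, 0, 0.01]], [0, [0.021, -0.001, 0], [0, 0, 0.08]], [0, [0.03, -0.002, 0], [0, 0, 0.21]], [0, [0.04, -0.001, 0], [0, 0, 0.33]]]'

```text
t: 4.72
position: [0.4551, 0.3351, 0.1057]
orientation: [180.0, 0.2, 162.1]
ft_force: [3.3, -2.7, 0.4]
width: 0.0
gripper_force: 1.5
```

```bash
python3 -c "
from plan import *
print(hb(-104),load())
json.dump([.4551,.3355,.104,162.2],open('cmd.json','w'))
rows(hb(-110),hb(-116),hb(-122),hb(-128),hb(-133))
print(load())"
```

```text
[np.float64(0.45414127569871854), np.float64(0.3327636696727259), 0.104, 166] [4.08729331e-01 3.47885810e-01 1.04000000e-01 1.32055773e+02]
[[0.008, -0.005, 0.0], [0, 0, np.float64(0.04)]]
[[0.017, -0.006, 0.0], [0, 0, np.float64(0.14)]]
[[0.025, -0.006, 0.0], [0, 0, np.float64(0.25)]]
[[0.034, -0.005, 0.0], [0, 0, np.float64(0.35)]]
[[0.041, -0.004, 0.0], [0, 0, np.float64(0.44)]]
[4.14839914e-01 3.44224990e-01 1.04000000e-01 1.36989857e+02]
```

Call:
drive_tool --increments '[[0, [0.008, -0.003, 0], [0, 0, 0.04]], [0, [0.017, -0.006, 0], [0, 0, 0.14]], [0, [0.025, -0.006, 0], [0, 0, 0.25]], [0, [0.034, -0.005, 0], [0, 0, 0.35]], [0, [0.041, -0.004, 0], [0, 0, 0.44]]]'

```text
t: 5.35
position: [0.4153, 0.3449, 0.1061]
orientation: [179.7, 0.2, 137.0]
ft_force: [3.5, -0.4, -0.2]
width: 0.001
gripper_force: 1.3
```

```bash
python3 -c "
from plan import *
from h import *
o=bot.get_obs();print(o['position'],o['orientation'],o['ft_force'])
rows(hb(-137),hb(-140),hb(-142),hb(-144))
print(load())
im,P=cloud('wrist'); save(im,'w3.png'); np.save('w3.npy',P)
c=bot.read_camera('scene'); z=P[...,2]
d=np.linalg.norm(P[...,:2]-PB,axis=-1)
q=P[(abs(z-.138)<.005)&(d<.1)&(d>.02)][:,:2]-PB; a=np.degrees(np.arctan2(q[:,1],q[:,0])); print(len(q),np.percentile(a,[5,50,95]))
q=P[(z>.142)&(z<.152)&(d<.118)&(d>.09)][:,:2]-PB; a=np.degrees(np.arctan2(q[:,1],q[:,0])); print('nose',len(q),np.median(a) if len(q) else '')
"
```

```text
[0.41533279 0.34492844 0.10605398] [1.79741229e+02 1.57373476e-01 1.36985716e+02] [ 3.54567243 -0.362593   -0.24687629]
[[0.006, -0.001, 0.0], [0, 0, np.float64(0.07)]]
[[0.01, -0.001, 0.0], [0, 0, np.float64(0.12)]]
[[0.013, -0.002, 0.0], [0, 0, np.float64(0.16)]]
[[0.016, -0.002, 0.0], [0, 0, np.float64(0.19)]]
[4.01775931e-01 3.53676569e-01 1.04000000e-01 1.26103659e+02]
7609 [-140.56815107 -133.45961793 -125.14440713]
nose 876 -133.58820771307543
```

Call:
drive_tool --increments '[[0, [0.006, -0.001, 0], [0, 0, 0.07]], [0, [0.01, -0.001, 0], [0, 0, 0.12]], [0, [0.013, -0.002, 0], [0, 0, 0.16]], [0, [0.016, -0.002, 0], [0, 0, 0.19]]]'

```text
t: 5.95
position: [0.4015, 0.3536, 0.105]
orientation: [179.9, 0.1, 126.3]
ft_force: [3.4, -1.0, 1.7]
width: -0.001
gripper_force: 1.2
```

Call:
drive_tool --increments '[[0, [0.0015, 0, 0], [0, 0, 0.02]], [0, [0.003, 0, 0], [0, 0, 0.035]]]'

```text
t: 6.2
position: [0.3988, 0.3559, 0.1042]
orientation: [-180.0, 0.0, 124.3]
ft_force: [0.7, -1.9, 1.5]
width: -0.001
gripper_force: 1.2
```

Call:
drive_tool --increments '[[0, [0.001, 0, 0], [0, 0, 0.012]], [0, [0.002, 0, 0], [0, 0, 0.025]]]'

```text
t: 6.45
position: [0.3974, 0.3574, 0.1038]
orientation: [-180.0, 0.0, 122.8]
ft_force: [0.9, -1.5, 1.3]
width: 0.002
gripper_force: 1.2
```

Call:
drive_tool --increments '[[0, [0.001, 0, 0], [0, 0, 0.012]], [0, [0.0016, 0, 0], [0, 0, 0.02]]]'

```text
t: 6.7
position: [0.3964, 0.3587, 0.1038]
orientation: [-179.9, 0.0, 121.7]
ft_force: [-0.2, -1.4, 2.1]
width: -0.001
gripper_force: 1.2
```

Call:
drive_tool --increments '[[0, [0.001, 0, 0], [0, 0, 0.012]], [0, [0.0016, 0, 0], [0, 0, 0.02]]]'

```text
t: 6.95
position: [0.3955, 0.3601, 0.1038]
orientation: [-179.9, 0.0, 120.6]
ft_force: [-1.2, -2.5, 1.6]
width: 0.005
gripper_force: 1.3
```

```bash
cat > armb.py <<'E'
from plan import *
from h import *
def ang(cam='wrist',pin=PB):
    o=bot.get_obs(); im,P=cloud(cam); z=P[...,2]
    d=np.linalg.norm(P[...,:2]-pin,axis=-1)
    q=P[(abs(z-.138)<.005)&(d<.1)&(d>.02)][:,:2]-pin
    a=np.degrees(np.arctan2(q[:,1],q[:,0]))%360; k=abs(a-np.median(a))<15; q=q[k]; vx,vy,x,y=cv2.fitLine(q.astype(np.float32),cv2.DIST_HUBER,0,.01,.01).ravel()
    print('arm',len(q),np.median(a),'line',np.degrees(np.arctan2(vy,vx))%180+180,'pinoff',x*vy-y*vx)
    q=P[(z>.142)&(z<.152)&(d<.118)&(d>.09)][:,:2]-pin; a=np.degrees(np.arctan2(q[:,1],q[:,0]))%360; print('nose',len(q),np.median(a) if len(q) else '')
    return o,im,P
if __name__=='__main__':
    o,im,P=ang(); print(o['position'],o['orientation'],o['ft_force'],o['t'])
    p=o['position']; c=np.arctan2(p[1]-PB[1],p[0]-PB[0]); print('tcp ang',np.degrees(c)%360,'r',np.hypot(*(p[:2]-PB)))
E
python3 armb.py
```

```text
arm 7923 208.98542721963585 line 210.27538 pinoff -0.0010742173
nose 940 209.14049750248734
[0.395535   0.3601151  0.10375418] [-1.79946478e+02  1.19971188e-03  1.20567356e+02] [-1.1613412  -2.47568525  1.55630915] 6.95
tcp ang 221.50275030363113 r 0.08207108381429584
```

Call:
drive_tool --increments '[[0, [0.001, 0, 0], [0, 0, 0.012]], [0, [0.002, 0, 0], [0, 0, 0.025]]]'

```text
t: 7.25
position: [0.3947, 0.3619, 0.1038]
orientation: [-180.0, 0.0, 119.1]
ft_force: [-0.1, -2.9, 0.1]
width: 0.002
gripper_force: 1.3
```

Call:
drive_tool --increments '[[0, [0.001, 0, 0], [0, 0, 0.012]], [0, [0.002, 0, 0], [0, 0, 0.025]]]'

```text
t: 7.5
position: [0.3938, 0.3637, 0.1039]
orientation: [-180.0, 0.0, 117.7]
ft_force: [-0.0, -3.2, 0.5]
width: -0.001
gripper_force: 1.3
```

Call:
drive_tool --increments '[[0, [0.001, 0, 0], [0, 0, 0.012]], [0, [0.002, 0, 0], [0, 0, 0.025]]]'

```text
t: 7.75
position: [0.3929, 0.3655, 0.1039]
orientation: [-180.0, 0.0, 116.3]
ft_force: [-0.9, -2.7, -0.4]
width: 0.001
gripper_force: 1.3
```

Call:
drive_tool --increments '[[0, [0.001, 0, 0], [0, 0, 0.012]], [0, [0.002, 0, 0], [0, 0, 0.025]]]'

```text
t: 8.0
position: [0.3921, 0.3674, 0.1039]
orientation: [-180.0, -0.0, 114.8]
ft_force: [-0.9, -3.2, -0.2]
width: -0.002
gripper_force: 1.3
```

Call:
drive_tool --increments '[[0, [0.001, 0, 0], [0, 0, 0.012]], [0, [0.002, 0, 0], [0, 0, 0.025]]]'

```text
t: 8.25
position: [0.3913, 0.3692, 0.1039]
orientation: [-180.0, -0.0, 113.4]
ft_force: [-0.9, -2.5, -0.1]
width: -0.002
gripper_force: 1.3
```

Call:
drive_tool --increments '[[0, [0.001, 0, 0], [0, 0, 0.012]], [0, [0.002, 0, 0], [0, 0, 0.025]]]'

```text
t: 8.5
position: [0.3906, 0.3702, 0.1039]
orientation: [-180.0, 0.1, 111.9]
ft_force: [0.2, -6.0, 0.3]
width: -0.002
gripper_force: 3.2
```

The stop has been found: the force jumped to 6 N, which gives roughly 4 N/mm. Now I'll press to about 10 N and hold.

Call:
drive_tool --increments '[[0, [0.0005, 0, 0], [0, 0, 0]], [0, [0.0009, 0, 0], [0, 0, 0]], [0, [0.0009, 0, 0], [0, 0, 0]]]'

```text
t: 8.88
position: [0.3905, 0.3703, 0.1038]
orientation: [-180.0, 0.2, 111.9]
ft_force: [0.4, -7.5, -0.3]
width: -0.003
gripper_force: 3.6
```

Call:
drive_tool --increments '[[0, [0.0007, 0, 0], [0, 0, 0]], [0, [0.0014, 0, 0], [0, 0, 0]], [0, [0.0014, 0, 0], [0, 0, 0]]]'

```text
t: 9.25
position: [0.3904, 0.3706, 0.1038]
orientation: [-180.0, 0.3, 111.9]
ft_force: [2.1, -10.4, 0.9]
width: 0.001
gripper_force: 5.0
```

Call:
drive_tool --increments '[[0, [0, 0, 0], [0, 0, 0]], [0, [0, 0, 0], [0, 0, 0]], [0, [0, 0, 0], [0, 0, 0]], [0, [0, 0, 0], [0, 0, 0]], [0, [0, 0, 0], [0, 0, 0]]]'

```text
t: 9.88
position: [0.3904, 0.3706, 0.1038]
orientation: [-180.0, 0.3, 111.9]
ft_force: [1.9, -9.8, 0.2]
width: 0.002
gripper_force: 5.0
```

Call:
drive_tool --increments '[[0, [-0.006, 0, 0], [0, 0, 0]], [0, [-0.015, 0, 0], [0, 0, 0]], [0.05, [-0.015, 0, -0.06], [0, 0, 0]], [0.05, [-0.015, 0, -0.1], [0, 0, 0]], [0.05, [-0.015, 0, -0.1], [0, 0, 0]]]'

```text
t: 10.5
position: [0.3979, 0.3612, 0.208]
orientation: [179.5, -0.2, 112.0]
ft_force: [0.3, 0.3, -0.1]
width: 0.588
gripper_force: 0.0
```

```bash
python3 - <<'E'
from armb import *
o,im,P=ang(); save(im,'w4.png'); z=P[...,2]
print(o['position'],o['orientation'],o['width'],o['t'])
# roll & arm a
ang2=ang(pin=PA)
d=np.linalg.norm(P[...,:2]-[.472,.249],axis=-1)
q=P[(d<.05)&(z>.145)&(z<.165)]; print('roll',len(q), q.mean(0) if len(q) else '', cv2.minAreaRect((q[:,:2]*1000).astype(np.float32)) if len(q)>5 else '')
E
```

```text
arm 2594 201.02420763320896 line 200.9698 pinoff 0.000101586804
nose 258 200.89985446345338
[0.39791202 0.36120049 0.20798843] [ 1.79524307e+02 -1.61603461e-01  1.12001002e+02] 0.5878151274632478 10.5
arm 584 192.62103228862708 line 202.02432 pinoff -0.0054626577
nose 0 
roll 469 [0.46655267 0.26601419 0.1485342 ] ((465.84088134765625, 265.4170837402344), (22.06517791748047, 13.401639938354492), 40.24291229248047)
```

```bash
python3 -c "
from plan import *
json.dump([.3979,.3612,.206,112.0],open('cmd.json','w'))
rows((.473,.249,.18,111.6)); print(load())"
```

```text
[[-0.132, 0.028, 0.026], [0, 0, np.float64(0.01)]]
[  0.47330922   0.24930072   0.18       111.4270422 ]
```

Call:
drive_tool --increments '[[0.05, [-0.06, 0.014, 0], [0, 0, 0.01]], [0.05, [-0.132, 0.028, 0], [0, 0, 0.01]], [0.05, [-0.132, 0.028, 0.02], [0, 0, 0.01]], [0.05, [-0.132, 0.028, 0.026], [0, 0, 0.01]], [0.05, [-0.132, 0.028, 0.026], [0, 0, 0.01]]]'

```text
t: 11.22
position: [0.4694, 0.2476, 0.1768]
orientation: [-179.8, -0.0, 111.5]
ft_force: [0.6, 0.2, 1.2]
width: 0.585
gripper_force: 0.0
```

```bash
python3 - <<'E'
from armb import *
o,im,P=ang(pin=PA); save(im,'w5.png'); z=P[...,2]
print(o['position'],o['orientation'],o['width'],o['t'])
p=o['position']; ps=np.radians(o['orientation'][2]); X=np.array([np.cos(ps),np.sin(ps)]); Y=np.array([np.sin(ps),-np.cos(ps)])
T=np.dstack([(P[...,:2]-p[:2])@X,(P[...,:2]-p[:2])@Y,z])
m=(abs(T[...,0])<.04)&(abs(T[...,1])<.07)&(z>.142)
# roll = black + z<.16 ; fingers z>.16
r=T[m&(z<.162)&(abs(T[...,1])<.022)]; print('roll tool xy',len(r),np.percentile(r,[1,50,99],axis=0).round(4))
for s in (-1,1):
    f=T[(abs(T[...,0])<.03)&(s*T[...,1]>.012)&(s*T[...,1]<.06)&(z>.163)]; print('finger',len(f),np.percentile(f[:,2],[0,1,5,20]).round(4),np.percentile(f[f[:,2]<f[:,2].min()+.01][:,1],[2,50,98]).round(4), np.percentile(f[f[:,2]<f[:,2].min()+.01][:,0],[2,98]).round(4))
save(im,'w5.png')
E
```

```text
arm 2373 200.32815296174442 line 201.68866 pinoff -0.00020661391
nose 336 201.44246643925942
[0.46944359 0.24759239 0.17683448] [-1.79847856e+02 -3.28171333e-02  1.11468989e+02] 0.5852741323292414 11.225
roll tool xy 3351 [[-0.0266 -0.0047  0.1424]
 [ 0.0042  0.0045  0.1526]
 [ 0.0247  0.0137  0.1559]]
finger 29359 [0.2023 0.2112 0.2275 0.2564] [-0.036  -0.0245 -0.0242] [-0.0095  0.0115]
finger 29631 [0.2021 0.2111 0.2275 0.2562] [0.0253 0.0256 0.0373] [-0.0097  0.0116]
```

View pics/w5.png

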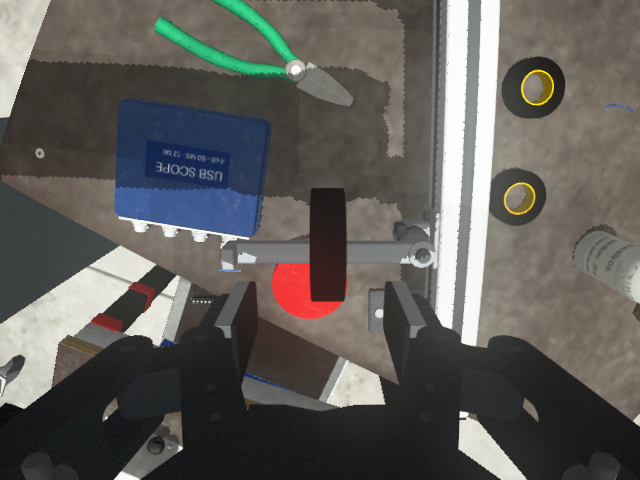

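The wrist view shows the roll at (328,245) between the open fingers, with the tips about 25 mm above the stated TCP. The roll is about 4.5 mm along tool +y from centre. I'll let it settle, then descend.

Call:
drive_tool --increments '[[0.05, [0, 0, 0], [0, 0, 0]], [0.05, [0, 0, 0], [0, 0, 0]]]'

```text
t: 11.52
position: [0.4707, 0.2481, 0.1785]
orientation: [179.9, -0.0, 111.5]
ft_force: [1.0, -0.3, -0.2]
width: 0.587
gripper_force: 0.0
```

Call:
drive_tool --increments '[[0.05, [0, 0.003, 0.025], [0, 0, 0]], [0.05, [0, 0.003, 0.05], [0, 0, 0]], [0.05, [0, 0.003, 0.058], [0, 0, 0]], [0.05, [0, 0.003, 0.058], [0, 0, 0]]]'

```text
t: 12.02
position: [0.4733, 0.2485, 0.12]
orientation: [-180.0, -0.0, 111.4]
ft_force: [0.2, 0.5, -0.2]
width: 0.584
gripper_force: 0.0
```

```bash
python3 - <<'E'
from armb import *
o,im,P=ang(pin=PA); z=P[...,2]
print(o['position'],o['ft_force'],o['width'],o['t'])
p=o['position']; ps=np.radians(o['orientation'][2]); X=np.array([np.cos(ps),np.sin(ps)]); Y=np.array([np.sin(ps),-np.cos(ps)])
T=np.dstack([(P[...,:2]-p[:2])@X,(P[...,:2]-p[:2])@Y,z])
r=T[(abs(T[...,0])<.033)&(abs(T[...,1])<.018)&(z>.147)&(z<.165)]; print('roll',len(r),np.percentile(r,[1,50,99],axis=0).round(4))
for s in (-1,1):
    f=T[(abs(T[...,0])<.012)&(s*T[...,1]>.02)&(s*T[...,1]<.04)&(z>.142)]; print('finger z',len(f),np.percentile(f[:,2],[0,.3,1,5]).round(4),np.median(f[f[:,2]<f[:,2].min()+.012][:,1]))
E
```

```text
arm 2648 198.50018933406147 line 199.32133 pinoff 0.0009670928
nose 621 201.23175523018094
[0.47329719 0.24852503 0.12000094] [ 0.21173851  0.45510749 -0.21627048] 0.5843093118413105 12.025
roll 4955 [[-0.0218 -0.0088  0.1472]
 [ 0.0041  0.0005  0.1533]
 [ 0.0208  0.0095  0.156 ]]
finger z 4437 [0.1455 0.1467 0.1483 0.1531] -0.024609111706366857
finger z 4160 [0.1444 0.1465 0.1479 0.1529] 0.025558170021147106
```

Call:
drive_tool --increments '[[0.03, [0, 0, 0], [0, 0, 0]], [0.022, [0, 0, 0], [0, 0, 0]], [0.015, [0, 0, 0], [0, 0, 0]], [0.01, [0, 0, 0], [0, 0, 0]], [0.01, [0, 0, 0], [0, 0, 0]]]' --grip_force 30

```text
t: 12.7
position: [0.474, 0.2486, 0.1204]
orientation: [179.9, 0.0, 111.4]
ft_force: [0.2, 0.3, 4.0]
width: 0.213
gripper_force: 33.0
```

```bash
python3 - <<'E'
from armb import *
o,im,P=ang(pin=PA); z=P[...,2]
print(o['position'],o['ft_force'],o['width']*85,o['gripper_force'])
p=o['position']; ps=np.radians(o['orientation'][2]); X=np.array([np.cos(ps),np.sin(ps)]); Y=np.array([np.sin(ps),-np.cos(ps)])
T=np.dstack([(P[...,:2]-p[:2])@X,(P[...,:2]-p[:2])@Y,z])
for s in (-1,1):
    f=T[(abs(T[...,0])<.012)&(s*T[...,1]>.0105)&(s*T[...,1]<.022)&(z>.141)]; print('finger z',len(f),np.percentile(f[:,2],[0,.3,1,5]).round(4))
E
```

```text
arm 2370 198.19478061509938 line 202.94138 pinoff -0.0036475845
nose 619 201.14986618528235
[0.47395221 0.24858189 0.12041538] [0.19062471 0.27141234 4.03335745] 18.12732428658045 32.964066539152554
finger z 1377 [0.1461 0.147  0.148  0.1515]
finger z 1768 [0.1462 0.1472 0.1481 0.1518]
```

Call:
drive_tool --increments '[[0.01, [0, 0, -0.008], [0, 0, 0]], [0.01, [0, 0, -0.016], [0, 0, 0]], [0.01, [0, 0, -0.016], [0, 0, 0]]]'

```text
t: 13.12
position: [0.474, 0.2486, 0.1367]
orientation: [179.9, 0.0, 111.4]
ft_force: [-0.1, 0.8, -1.9]
width: 0.211
gripper_force: 32.5
```

Call:
drive_tool --increments '[[0.01, [0, -0.02, 0], [0, 0, 0]], [0.01, [0, -0.04, 0], [0, 0, 0]], [0.01, [0, -0.06, 0], [0, 0, 0]], [0.01, [0, -0.08, 0], [0, 0, 0]], [0.01, [0, -0.08, 0], [0, 0, 0]]]'

```text
t: 13.75
position: [0.3977, 0.2188, 0.1358]
orientation: [-179.9, -0.0, 111.4]
ft_force: [-0.5, 0.3, -0.8]
width: 0.209
gripper_force: 32.5
```

```bash
python3 - <<'E'
from armb import *
o,im,P=ang(pin=PA); z=P[...,2]; save(im,'w6.png')
p=o['position'];print(p,o['orientation'],o['ft_force'],o['width']*85,o['t'])
ps=np.radians(o['orientation'][2]); X=np.array([np.cos(ps),np.sin(ps)]); Y=np.array([np.sin(ps),-np.cos(ps)])
T=np.dstack([(P[...,:2]-p[:2])@X,(P[...,:2]-p[:2])@Y,z])
r=T[(abs(T[...,0])<.04)&(abs(T[...,1])<.03)&(z>.1)&(z<.18)]; print('roll',len(r),np.percentile(r,[1,50,99],axis=0).round(4))
json.dump([*p,float(o['orientation'][2])],open('cmd.json','w'))
u=np.array([np.cos(np.radians(201)),np.sin(np.radians(201))])
rows((*(PB+.134*u),p[2],111.)); rows((*(PB+.100*u),p[2],111.),(*(PB+.060*u),p[2],111.))
E
```

```text
arm 4378 201.08555519149132 line 201.5645 pinoff -0.00035961345
nose 405 200.66865404742708
[0.39773522 0.21878322 0.13582438] [-1.79929311e+02 -4.36779592e-03  1.11433185e+02] [-0.52047755  0.34050219 -0.79879124] 17.75567194792482 13.75
roll 9158 [[-0.0236 -0.0198  0.1341]
 [ 0.0103  0.0013  0.1667]
 [ 0.0325  0.0288  0.1793]]
[[0.162, -0.007, 0.0], [0, 0, np.float64(0.01)]]
[[-0.0, 0.034, 0.0], [0, 0, np.float64(-0.0)]]
[[-0.0, 0.074, 0.0], [0, 0, np.float64(-0.0)]]
```

View pics/w6.png

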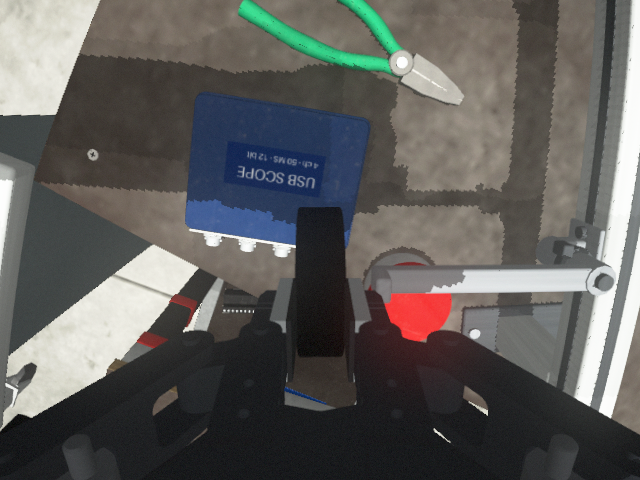

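The roll is held at (320,280) and is clear of hook a's nose at (385,282). Next I'll carry it across to hook b's axis.

Call:
drive_tool --increments '[[0.01, [0.04, -0.006, 0], [0, 0, 0.01]], [0.01, [0.08, -0.007, 0], [0, 0, 0.01]], [0.01, [0.12, -0.007, 0], [0, 0, 0.01]], [0.01, [0.162, -0.007, 0], [0, 0, 0.01]], [0.01, [0.162, -0.007, 0], [0, 0, 0.01]]]'

```text
t: 14.42
position: [0.3335, 0.3703, 0.1359]
orientation: [179.9, -0.0, 111.1]
ft_force: [0.8, -0.7, -0.5]
width: 0.206
gripper_force: 32.5
```

Call:
drive_tool --increments '[[0.01, [0, 0, 0], [0, 0, 0]], [0.01, [0, 0, 0], [0, 0, 0]]]'

```text
t: 14.68
position: [0.3339, 0.3667, 0.1358]
orientation: [-180.0, 0.0, 110.8]
ft_force: [0.1, 0.9, -0.1]
width: 0.208
gripper_force: 32.5
```

```bash
python3 - <<'E'
from armb import *
o,im,P=ang(pin=PB); z=P[...,2]
p=o['position'];print(p,o['orientation'],o['ft_force'],o['width']*85,o['t'])
ps=np.radians(o['orientation'][2]); X=np.array([np.cos(ps),np.sin(ps)]); Y=np.array([np.sin(ps),-np.cos(ps)])
T=np.dstack([(P[...,:2]-p[:2])@X,(P[...,:2]-p[:2])@Y,z])
d=np.linalg.norm(P[...,:2]-PB,axis=-1)
q=T[(abs(z-.138)<.005)&(d<.1)&(d>.02)]; q=q[abs(q[:,0])<.03]
for a,b in [(.02,.05),(.05,.08),(.08,.12)]:
    k=q[(q[:,1]>a)&(q[:,1]<b)]; print('arm x in tool',a,b,len(k),np.percentile(k[:,0],[2,50,98]).round(4))
k=T[(z>.143)&(z<.152)&(d>.098)&(d<.115)]; print('nose',np.median(k,axis=0), k[:,2].max())
k=T[(z>.15)&(z<.18)&(abs(T[...,1])<.008)&(abs(T[...,0])<.034)]; print('roll top',len(k),k[:,2].max(),k[k[:,2]>k[:,2].max()-.002].mean(0))
E
```

```text
arm 4482 200.35587188019326 line 201.04054 pinoff -0.0005345084
nose 427 200.0935116323358
[0.33391659 0.36674987 0.13584803] [-1.79989421e+02  1.92257365e-02  1.10778992e+02] [ 0.12310348  0.90376071 -0.10795701] 17.67295201042223 14.675
arm x in tool 0.02 0.05 1042 [-0.0054  0.0014  0.0063]
arm x in tool 0.05 0.08 1688 [-0.0052  0.0014  0.0065]
arm x in tool 0.08 0.12 1772 [-0.0052  0.0015  0.0066]
nose [0.00208796 0.02713966 0.14732729] 0.14952592886474217
roll top 5601 0.1720984563003487 [ 1.26086763e-04 -4.97969595e-04  1.70514435e-01]
```

Call:
drive_tool --increments '[[0.01, [0, 0.018, 0], [0, 0, 0]], [0.01, [0, 0.036, 0], [0, 0, 0]], [0.01, [0, 0.054, 0], [0, 0, 0]], [0.01, [0, 0.072, 0], [0, 0, 0]], [0.01, [0, 0.072, 0], [0, 0, 0]]]'

```text
t: 15.35
position: [0.4021, 0.3927, 0.1359]
orientation: [180.0, -0.0, 110.7]
ft_force: [-0.2, 0.1, -0.4]
width: 0.213
gripper_force: 32.5
```

Call:
drive_tool --increments '[[0.01, [0, 0, 0.006], [0, 0, 0]], [0.01, [0, 0, 0.012], [0, 0, 0]], [0.01, [0, 0, 0.0145], [0, 0, 0]], [0.01, [0, 0, 0.0145], [0, 0, 0]]]'

```text
t: 15.85
position: [0.4002, 0.3929, 0.1213]
orientation: [-180.0, 0.0, 110.9]
ft_force: [-0.5, -0.2, -0.7]
width: 0.206
gripper_force: 32.5
```

Call:
drive_tool --increments '[[0.01, [0, 0, 0.0006], [0, 0, 0]], [0.01, [0, 0, 0.0012], [0, 0, 0]], [0.01, [0, 0, 0.0012], [0, 0, 0]]]'

```text
t: 16.23
position: [0.4007, 0.3932, 0.1206]
orientation: [180.0, -0.0, 110.9]
ft_force: [-1.0, -0.7, 1.7]
width: 0.211
gripper_force: 32.8
```

Call:
drive_tool --increments '[[0.024, [0, 0, 0], [0, 0, 0]], [0.035, [0, 0, 0], [0, 0, 0]], [0.05, [0, 0, 0], [0, 0, 0]], [0.05, [0, 0, 0], [0, 0, 0]]]'

```text
t: 16.73
position: [0.4006, 0.3931, 0.1202]
orientation: [-180.0, 0.0, 110.9]
ft_force: [0.1, 0.2, 0.1]
width: 0.584
gripper_force: 0.0
```

Call:
drive_tool --increments '[[0.05, [0, 0, -0.015], [0, 0, 0]], [0.05, [0, 0, -0.045], [0, 0, 0]], [0.05, [0, 0, -0.08], [0, 0, 0]], [0.05, [0, 0, -0.08], [0, 0, 0]]]'

```text
t: 17.23
position: [0.4026, 0.3946, 0.2044]
orientation: [179.6, -0.1, 110.9]
ft_force: [0.1, 0.2, -0.6]
width: 0.59
gripper_force: 0.0
```

```bash
python3 - <<'E'
from armb import *
o,im,P=ang(pin=PB); z=P[...,2]
p=o['position'];print(p,o['orientation'],o['ft_force'],o['t'])
d=np.linalg.norm(P[...,:2]-[.4007,.3932],axis=-1)
q=P[(d<.04)&(z>.148)&(z<.165)]; print('roll',len(q),q.mean(0),q[:,2].max(),cv2.minAreaRect((q[:,:2]*1000).astype(np.float32)))
save(im,'w7.png'); im,_=cloud('scene'); save(im,'s3.png')
E
```

```text
arm 1865 199.67567161343098 line 201.22058 pinoff -0.0004486516
nose 256 200.888450056196
[0.40256837 0.39456852 0.20435604] [ 1.79620309e+02 -1.08445422e-01  1.10858311e+02] [ 0.06901941  0.19609849 -0.64655497] 17.225
roll 2085 [0.40057413 0.39522415 0.1526284 ] 0.15648741131204413 ((401.1171569824219, 394.0401916503906), (18.94139862060547, 42.785438537597656), 20.311079025268555)
```

View pics/s3.png

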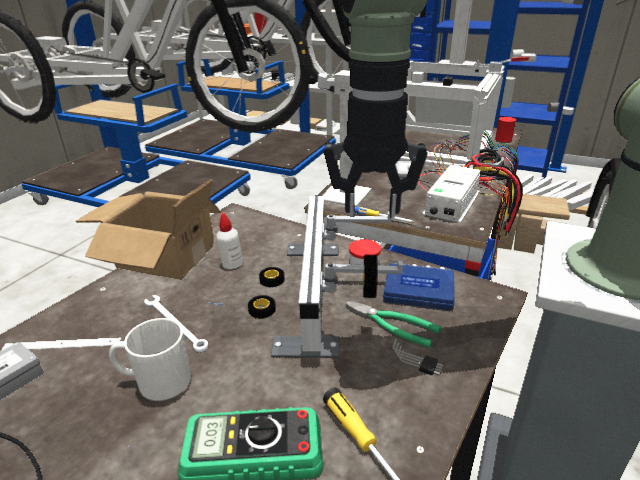

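The scene view shows the roll hanging on the near hook b at (371,275), with hook a empty behind it at (355,222). Now I'll fold hook a.

```bash
cat >> plan.py <<'E'
def ha(phi,gap=0,z=.104,r=.08,pin=PA):  # push counterclockwise (fold), tool -x along push
    f=np.radians(phi); u=np.array([np.cos(f),np.sin(f)]); d=np.array([-np.sin(f),np.cos(f)])
    return [*(pin+r*u-(.017+gap)*d),z,phi-90]
E
python3 -c "
from plan import *
json.dump([.4015,.3940,.203,110.9],open('cmd.json','w'))
rows(ha(201.5,.014,.17),ha(201.5,.014));print()
rows(ha(201.5,.006),ha(202,0),ha(207),ha(213),ha(220));print();rows(ha(228),ha(236),ha(244),ha(252),ha(259));print(load());rows(ha(264),ha(269),ha(273),ha(277),ha(280))
print(load())"
```

```text
[[-0.131, -0.01, 0.033], [0, 0, np.float64(-0.01)]]
[[-0.131, -0.01, 0.099], [0, 0, np.float64(-0.01)]]

[[-0.008, -0.0, 0.0], [0, 0, np.float64(-0.0)]]
[[-0.015, -0.001, 0.0], [0, 0, np.float64(-0.01)]]
[[-0.022, -0.002, 0.0], [0, 0, np.float64(-0.1)]]
[[-0.031, -0.002, 0.0], [0, 0, np.float64(-0.2)]]
[[-0.041, -0.002, 0.0], [0, 0, np.float64(-0.32)]]

[[-0.011, -0.001, 0.0], [0, 0, np.float64(-0.14)]]
[[-0.023, -0.001, 0.0], [0, 0, np.float64(-0.28)]]
[[-0.034, 0.001, 0.0], [0, 0, np.float64(-0.42)]]
[[-0.045, 0.004, 0.0], [0, 0, np.float64(-0.56)]]
[[-0.054, 0.008, 0.0], [0, 0, np.float64(-0.68)]]
[4.92755016e-01 1.92804475e-01 1.04000000e-01 1.68768737e+02]
[[-0.007, -0.001, 0.0], [0, 0, np.float64(-0.09)]]
[[-0.014, -0.002, 0.0], [0, 0, np.float64(-0.18)]]
[[-0.02, -0.002, 0.0], [0, 0, np.float64(-0.25)]]
[[-0.025, -0.001, 0.0], [0, 0, np.float64(-0.32)]]
[[-0.03, -0.001, 0.0], [0, 0, np.float64(-0.37)]]
[5.21985718e-01 1.85980539e-01 1.04000000e-01 1.89968176e+02]
```

Call:
drive_tool --increments '[[0, [-0.05, -0.004, 0], [0, 0, -0.01]], [0, [-0.1, -0.01, 0.01], [0, 0, -0.01]], [0, [-0.131, -0.01, 0.033], [0, 0, -0.01]], [0, [-0.131, -0.01, 0.033], [0, 0, -0.01]], [0, [-0.131, -0.01, 0.033], [0, 0, -0.01]]]' --grip_force 20

```text
t: 17.95
position: [0.4376, 0.2673, 0.1671]
orientation: [-179.9, -0.0, 111.4]
ft_force: [0.1, 0.2, 0.4]
width: 0.001
gripper_force: 0.0
```

Call:
drive_tool --increments '[[0, [0, 0, 0.03], [0, 0, 0]], [0, [0, 0, 0.066], [0, 0, 0]], [0, [0, 0, 0.066], [0, 0, 0]], [0, [0, 0, 0.066], [0, 0, 0]]]'

```text
t: 18.45
position: [0.4384, 0.2681, 0.1025]
orientation: [179.9, -0.0, 111.5]
ft_force: [0.1, 0.5, -0.4]
width: -0.0
gripper_force: 0.0
```

Height and position match the plan, so I'll sweep.

Call:
drive_tool --increments '[[0, [-0.008, 0, 0], [0, 0, 0]], [0, [-0.015, -0.001, 0], [0, 0, -0.01]], [0, [-0.022, -0.002, 0], [0, 0, -0.1]], [0, [-0.031, -0.002, 0], [0, 0, -0.2]], [0, [-0.041, -0.002, 0], [0, 0, -0.32]]]'

```text
t: 19.08
position: [0.4515, 0.2286, 0.1021]
orientation: [179.9, -0.1, 130.0]
ft_force: [-0.2, 2.7, 1.1]
width: -0.001
gripper_force: 1.4
```

Call:
drive_tool --increments '[[0, [-0.011, -0.001, 0], [0, 0, -0.14]], [0, [-0.023, -0.001, 0], [0, 0, -0.28]], [0, [-0.034, 0.001, 0], [0, 0, -0.42]], [0, [-0.045, 0.004, 0], [0, 0, -0.56]], [0, [-0.054, 0.008, 0], [0, 0, -0.68]]]'

```text
t: 19.7
position: [0.4913, 0.1915, 0.1018]
orientation: [179.9, -0.1, 169.0]
ft_force: [-2.6, 2.3, 1.0]
width: 0.001
gripper_force: 1.4
```

```bash
python3 - <<'E'
from armb import *
o,im,P=ang('top',pin=PA); p=o['position']; print(p,o['orientation'],o['ft_force'],o['t'],ha(259))
json.dump([*p[:2],.104,float(o['orientation'][2])],open('cmd.json','w'))
rows(ha(264),ha(268),ha(272),ha(275),ha(278)); print(load())
E
```

```text
arm 3 239.1866762147382 line 237.92566 pinoff 0.0006714817
nose 0 
[0.49130315 0.19147469 0.10175261] [ 1.79939706e+02 -8.03894499e-02  1.68950387e+02] [-2.58014873  2.34323012  1.04798094] 19.7 [np.float64(0.49254761825126614), np.float64(0.19271357824558813), 0.104, 169]
[[-0.008, 0.0, 0.0], [0, 0, np.float64(-0.09)]]
[[-0.014, -0.0, 0.0], [0, 0, np.float64(-0.16)]]
[[-0.019, -0.0, 0.0], [0, 0, np.float64(-0.23)]]
[[-0.024, -0.0, 0.0], [0, 0, np.float64(-0.28)]]
[[-0.028, 0.0, 0.0], [0, 0, np.float64(-0.33)]]
[5.18784079e-01 1.86108245e-01 1.04000000e-01 1.87857994e+02]
```

Call:
drive_tool --increments '[[0, [-0.008, 0, 0], [0, 0, -0.09]], [0, [-0.014, 0, 0], [0, 0, -0.16]], [0, [-0.019, 0, 0], [0, 0, -0.23]], [0, [-0.024, 0, 0], [0, 0, -0.28]], [0, [-0.028, 0, 0], [0, 0, -0.33]]]'

```text
t: 20.38
position: [0.5182, 0.1858, 0.1014]
orientation: [180.0, -0.1, -172.4]
ft_force: [-2.6, 0.6, 0.4]
width: -0.001
gripper_force: 1.3
```

Call:
drive_tool --increments '[[0, [-0.001, 0, 0], [0, 0, -0.012]], [0, [-0.002, 0, 0], [0, 0, -0.025]], [0, [-0.0035, 0, 0], [0, 0, -0.044]]]'

```text
t: 20.75
position: [0.5224, 0.1862, 0.1013]
orientation: [-179.9, -0.0, -169.8]
ft_force: [-1.5, -3.1, -0.0]
width: 0.0
gripper_force: 1.4
```

```bash
python3 armb.py | tail -2; python3 - <<'E'
from armb import *
o,im,P=ang(pin=PA); print('ha285',ha(285))
E
```

```text
arm 1723 265.84142815708594 line 259.04407 pinoff 0.0050717103
nose 241 266.07818088978024
ha285 [np.float64(0.5287847845612874), np.float64(0.1863260101301317), 0.104, 195]
  return _methods._mean(a, axis=axis, dtype=dtype,
  ret = ret.dtype.type(ret / rcount)
Traceback (most recent call last):
  File "armb.py", line 12, in <module>
    o,im,P=ang(); print(o['position'],o['orientation'],o['ft_force'],o['t'])
           ~~~^^
  File "armb.py", line 7, in ang
    a=np.degrees(np.arctan2(q[:,1],q[:,0]))%360; k=abs(a-np.median(a))<15; q=q[k]; vx,vy,x,y=cv2.fitLine(q.astype(np.float32),cv2.DIST_HUBER,0,.01,.01).ravel()
                                                                                             ~~~~~~~~~~~^^^^^^^^^^^^^^^^^^^^^^^^^^^^^^^^^^^^^^^^^^^^^^^
cv2.error: OpenCV(4.12.0) /io/opencv/modules/imgproc/src/linefit.cpp:50: error: (-215:Assertion failed) count > 0 in function 'fitLine2D_wods'
```

Call:
drive_tool --increments '[[0, [-0.001, 0, 0], [0, 0, -0.012]], [0, [-0.002, 0, 0], [0, 0, -0.025]], [0, [-0.003, 0, 0], [0, 0, -0.037]]]'

```text
t: 21.22
position: [0.5256, 0.1873, 0.1012]
orientation: [-180.0, -0.0, -167.7]
ft_force: [-2.5, -2.4, -0.1]
width: 0.003
gripper_force: 1.4
```

Call:
drive_tool --increments '[[0, [-0.001, 0, 0], [0, 0, -0.012]], [0, [-0.002, 0, 0], [0, 0, -0.025]]]'

```text
t: 21.48
position: [0.5276, 0.1877, 0.1012]
orientation: [-180.0, -0.0, -166.2]
ft_force: [-1.9, -3.4, 0.3]
width: -0.003
gripper_force: 1.4
```

Call:
drive_tool --increments '[[0, [-0.001, 0, 0], [0, 0, -0.012]], [0, [-0.002, 0, 0], [0, 0, -0.025]]]'

```text
t: 21.72
position: [0.5296, 0.1882, 0.1012]
orientation: [-180.0, -0.0, -164.8]
ft_force: [-1.9, -3.4, -0.9]
width: -0.001
gripper_force: 1.4
```

Call:
drive_tool --increments '[[0, [-0.001, 0, 0], [0, 0, -0.012]], [0, [-0.002, 0, 0], [0, 0, -0.025]]]'

```text
t: 21.98
position: [0.5315, 0.1887, 0.1013]
orientation: [-180.0, -0.0, -163.4]
ft_force: [-1.2, -3.2, 0.0]
width: -0.003
gripper_force: 1.4
```

Call:
drive_tool --increments '[[0, [-0.001, 0, 0], [0, 0, -0.012]], [0, [-0.002, 0, 0], [0, 0, -0.025]]]'

```text
t: 22.22
position: [0.5334, 0.1893, 0.1013]
orientation: [-180.0, -0.0, -161.9]
ft_force: [-2.2, -3.3, 0.1]
width: -0.001
gripper_force: 1.4
```

Call:
drive_tool --increments '[[0, [-0.001, 0, 0], [0, 0, -0.012]], [0, [-0.002, 0, 0], [0, 0, -0.025]]]'

```text
t: 22.48
position: [0.5345, 0.1895, 0.101]
orientation: [-180.0, -0.1, -160.5]
ft_force: [-4.7, -4.5, 0.6]
width: 0.001
gripper_force: 2.9
```

Call:
drive_tool --increments '[[0, [-0.0006, 0, 0], [0, 0, 0]], [0, [-0.0012, 0, 0], [0, 0, 0]], [0, [-0.0012, 0, 0], [0, 0, 0]]]'

```text
t: 22.85
position: [0.5347, 0.1895, 0.1008]
orientation: [-180.0, -0.2, -160.6]
ft_force: [-5.8, -5.6, 1.2]
width: 0.003
gripper_force: 3.6
```

Call:
drive_tool --increments '[[0, [-0.0007, 0, 0], [0, 0, 0]], [0, [-0.0014, 0, 0], [0, 0, 0]], [0, [-0.0014, 0, 0], [0, 0, 0]]]'

```text
t: 23.22
position: [0.5349, 0.1896, 0.1006]
orientation: [-180.0, -0.3, -160.6]
ft_force: [-8.2, -5.9, 2.3]
width: 0.005
gripper_force: 4.8
```

Call:
drive_tool --increments '[[0, [-0.0002, 0, 0], [0, 0, 0]], [0, [-0.0002, 0, 0], [0, 0, 0]], [0, [-0.0002, 0, 0], [0, 0, 0]], [0, [-0.0002, 0, 0], [0, 0, 0]], [0, [-0.0002, 0, 0], [0, 0, 0]]]'

```text
t: 23.85
position: [0.5349, 0.1896, 0.1006]
orientation: [-180.0, -0.3, -160.6]
ft_force: [-8.8, -6.8, 3.1]
width: -0.001
gripper_force: 5.0
```

Call:
drive_tool --increments '[[0, [0.008, 0, 0], [0, 0, 0]], [0, [0.02, 0, 0], [0, 0, 0]], [0, [0.02, 0, -0.05], [0, 0, 0]], [0, [0.02, 0, -0.11], [0, 0, 0]], [0, [0.02, 0, -0.11], [0, 0, 0]]]'

```text
t: 24.48
position: [0.5227, 0.1854, 0.2169]
orientation: [-180.0, 0.7, -160.5]
ft_force: [-0.1, -0.1, -0.2]
width: 0.003
gripper_force: 0.0
```

Call:
drive_tool --increments '[[0, [0.05, 0, -0.03], [0, 0, 0]], [0, [0.09, 0, -0.06], [0, 0, 0]], [0, [0.09, 0, -0.06], [0, 0, 0]], [0, [0.09, 0, -0.06], [0, 0, 0]]]'

```text
t: 24.98
position: [0.4346, 0.1545, 0.2709]
orientation: [180.0, 0.1, -160.6]
ft_force: [0.3, 0.3, 0.1]
width: 0.0
gripper_force: 0.0
```

```bash
python3 - <<'E'
from h import *
im,P=cloud('wrist'); print(bot.get_obs()['t']); save(im,'w8.png')
E
```

```text
25.025
```

View pics/w8.png

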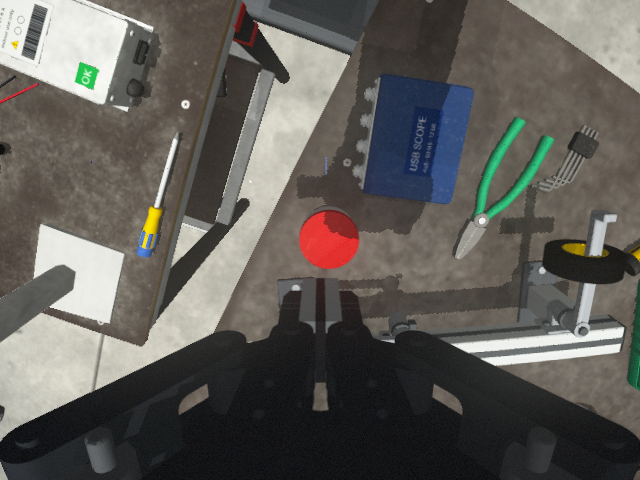

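The wrist view shows the roll hanging on hook b at (585,260), hook a folded back toward the rail behind the gripper, and the tin and pliers in place. Handing in.

```bash
python3 -c "
from workcell import bot
print(bot.sign_off())"
```

```text
the job is handed in; nothing more can be done
None
```

The job is handed in at about 25 s: hook b was turned out and pressed to its stop at about 10 N, the roll hangs on it, and hook a was folded and pressed home at about 10–11 N (the gripper hid hook a in the last picture, so its fold is judged by feel).

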